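Refit the sprung idler roller of a bottle roller

ROBOT

A 7-joint arm with a two-finger parallel gripper is mounted at the origin on a cart in front of the work surface, level with it; the furniture and walls round the work are solid. World frame = base frame: x ahead of the robot, y to its left, z up, the work surface at z = 0. Lengths are in m, angles in degrees, forces in N, time in s.
With the tool pointing down it reaches from about 0.425 to 0.875 m from the base axis. Payload 4.7 kg.
Tool frame: the origin (TCP) lies at the very end of the fingers, on their centre line; the grasp point (between the pads) lies 19 mm behind it; z points along the fingers, y is the line along which they close (so a half turn about z gives the same grasp; the last joint's range is limited). The gripper opens to 87 mm and grips with 3 to 60 N. Pads are 19 mm wide; open, the fingers measure 117 mm over their backs; the gripper's body (75 mm by 190 mm) begins 51 mm behind the grasp point.
Start: joints at [-70.984, 18.392, -4.016, 83.108, 1.295, 78.541, -3.26], TCP at [0.203, 0.617, 0.223] pointing down, gripper open.
Joint ranges: [-163.93, 163.93], [-17.29, 119.83], [-79.2, 71.16], [3.27, 140.29], [-89.18, 269.18], [5.43, 117.66], [-154.24, 154.24]. Speed limits (degrees/s): [147.25, 147.25, 180, 180, 180, 180, 180].

INTERFACE

Orientations are given as [roll, pitch, yaw] about the fixed x, y, z axes, in that order (R = Rz(yaw) Ry(pitch) Rx(roll)).
In Python, from cell import get_obs, eyes, env gives the robot as it stands.
- The arm moves only by the tool servo_tool, never from a script. Its argument "series" is a list that holds one entry, the list of rows, each a list of 7 numbers: the shift along the tool's x, y, z in units of 300 mm (1.0 is 300 mm), then the turn, a rotation vector about the tool's x, y, z in units of pi rad (1.0 is pi rad), then the opening, from 0 (shut) to 1 (fully open). In form: [[[tx, ty, tz, wx, wy, wz, gripper], ...]]. A call has 1 to 12 rows; each row is the pose to reach, as a shift and turn from the pose commanded when the call began, along the tool's axes at that moment, turning the shorter way round; what a row does not reach only later rows make up. A row lasts 1/12 s, in which the tool goes at most 41.7 mm and 7.16 degrees, less where a joint would pass 70% of its speed; a pose out of reach is approached as far as the arm can. A call with a number of a shift or a turn outside -1 to 1 is refused whole. A call with a gripper value outside its range is refused whole. The fingers move at their own pace and stop on an object; "grip_force" is the grip in N (left out, the last holds). Time passes only in rows, so rows that repeat a pose let the fingers close. It gives the time, the measured TCP pose, the force, the opening and the grip force at its end, in the units of the state.
- get_obs(): the state, without advancing time (a new reading comes with each control period).
- eyes.read_camera(name): name is "scene" or "top" or "wrist"; returns a dict with "frame" (400x640x3 uint8, red, green, blue), "depth" (400x640 float32, m along the optical axis (not along the pixel's ray), 0 where there is no reading), "fx", "fy", "cx", "cy" (pixels), "origin" and "rotation" of the camera in the world; the wrist camera has in their place "mount" (4x4, takes a point from camera to tool coordinates, whose origin is the TCP and whose axes are the flange's). Camera axes: x right, y down, z forward; pixel columns grow to the right and rows downward; lengths in m; the calibration is good to about 2 mm. A picture is of the moment at which its call begins: read the wrist's pose just before it.
- env.sign_off(): hands the job in; it is judged then, once.
The state is a dict: "time_s": time; "qpos": joint angles; "joint_velocities": joint speeds; "effort": joint torques, N m; "tool_pos": TCP position; "tool_rot": TCP orientation; "force": force on the tool from outside, world axes, zero at the start; "wrist_torque": the same for the moment, N m; "grip_width": finger opening in m; "grasp_force": force on a finger pad.
Only numpy, scipy, OpenCV 4.12 (cv2) and the standard library are available. Lean on these libraries where they do the work, as an engineer would, in place of code of your own. Each camera call takes 0.05 s, during which the arm holds its last target. There are 200 camera calls.

TASK

Take the loose idler roller out of the grey parts rest and fit it into the empty rear station of the white bottle roller: with its sprung plunger pushed in, get it between the two cheeks, then let it spring out so that both ends sit fully home in the two facing recesses. Either end may go to either side. Let go of the roller, and do not knock over or shift the tin, jar, flask or bottle standing about.

Things in the scene. Friction and masses are not known exactly. Their poses are not given: they have to be found in the camera images.
- bottle_roller: White bottle roller, fixed, 140 (x) x 150 (y) mm; origin under the centre of its base on the bench; y along the rollers, x from the fitted black front roller (30 mm across, axis x = -42.5) to the empty rear station (axis x = +42.5); both axes at z = 65 mm. Base top z = 30. Two aluminium cheeks, 14 mm thick, inner faces at y = +-58 (gap 116 mm), level tops at z = 77, 12 mm above the axes.
- recess_left (a point): Centre of the mouth of the blind round recess in the inner face of the +y cheek, rear station (bottle_roller frame 42.5, 58, 65 mm); 12 mm across, 1 mm chamfer, runs 7 mm deep to +y; closed on top, so an end enters only along y. Axes as bottle_roller.
- recess_right (a point): The same recess in the -y cheek (bottle_roller frame 42.5, -58, 65 mm), 12 mm across, 1 mm chamfer, runs 7 mm deep to -y. Axes as bottle_roller.
- parts_rest: Grey fixed rest, 80 x 100 mm, two V saddles 12 mm wide at y = +34 and -34 mm, 56 mm apart inside, in which the idler roller lies along y at the start; V tops about 40 mm high, base plate 8 mm thick. Origin under its centre, on the bench.
- idler_roller: Loose idler roller, 0.13 to 0.27 kg, axis along its y, origin at its centre; may be rolled about y. Black rubber body 30 mm across, ends tapering over 9 mm to 18 mm hubs; 100 mm long over the hubs. +y: blue hub, brass sprung plunger; -y: white hub, fixed steel spindle; both 8 mm across, round-ended. Starts level, axis 38 mm above the bench, plunger towards +y of the rest.
- spindle_tip (a point): End of the fixed steel spindle, 60 mm from the roller's centre (10 mm past the white hub).
- plunger_tip (a point): End of the sprung brass plunger; free, 74 mm from the roller's centre (24 mm past the blue hub). The free length over both tips is 134 mm, longer than the 116 mm gap.
- plunger (a joint): How far the plunger is pushed in, 0 (free) to 0.020 m. Spring: 3 N to start, 0.35 N more per mm. With the plunger at the bottom of one recess and the roller level, 11 mm lets the spindle tip just pass the other cheek; at 17 mm the blue hub meets the cheek. Seated: about 4 mm.
- membrane_tin: Round white tin with a green lid, on the open bench between the bottle roller and the parts rest, 57 mm across, 23 mm high, origin under its centre. Leave alone.
- erlenmeyer: Conical flask, 64 mm across, 104 mm high, origin under its centre. Leave alone.
- ferrule_jar: Small clear jar with a black lid, 44 mm across, 46 mm high, origin under its centre. Leave alone.
- solvent_bottle: Clear bottle with a blue cap, right of the work near the front, 87 mm across, 201 mm high, origin under its centre. Leave alone.
Things that resemble listed ones, but are neither listed nor needed, are in the scene too. Of the things that look like the bottle_roller, the larger one is meant.

How it is judged (in metres and radians):
On the way:
1. the idler roller is taken out of the parts rest (distance between idler_roller and parts_rest above 0.0777558 m), for 0.1 s.
At the end, for the whole second after the job is handed in: The spindle tip and the plunger tip lie in opposite recesses of the rear station, each more than 4 mm deep (of 7) and within 4 mm of the recess axis across and in height; the plunger is still pushed in by 1.5 to 8.5 mm; the roller is released and at rest (((y of spindle_tip in the frame of recess_right below -0.004 m and x of spindle_tip in the frame of recess_right between -0.004 and 0.004 m and z of spindle_tip in the frame of recess_right between -0.004 and 0.004 m and y of plunger_tip in the frame of recess_left above 0.004 m and x of plunger_tip in the frame of recess_left between -0.004 and 0.004 m and z of plunger_tip in the frame of recess_left between -0.004 and 0.004 m) or (y of spindle_tip in the frame of recess_left above 0.004 m and x of spindle_tip in the frame of recess_left between -0.004 and 0.004 m and z of spindle_tip in the frame of recess_left between -0.004 and 0.004 m and y of plunger_tip in the frame of recess_right below -0.004 m and x of plunger_tip in the frame of recess_right between -0.004 and 0.004 m and z of plunger_tip in the frame of recess_right between -0.004 and 0.004 m)) and value of joint plunger between 0.0015 and 0.0085 m and linear speed of idler_roller below 0.02 m/s and contact force between idler_roller and the fingers below 0.1 N); the robot touches nothing.
It fails at once if the tin is shifted more than 20 mm or tipped (distance of membrane_tin from where it was at the start of the episode above 0.02 m or angle between membrane_tin's own z axis and vertical above 0.35 rad).
It fails at once if the conical flask is shifted more than 20 mm or tipped (distance of erlenmeyer from where it was at the start of the episode above 0.02 m or angle between erlenmeyer's own z axis and vertical above 0.35 rad).
It fails at once if the jar is shifted more than 20 mm or tipped (distance of ferrule_jar from where it was at the start of the episode above 0.02 m or angle between ferrule_jar's own z axis and vertical above 0.35 rad).
It fails at once if the solvent bottle is shifted more than 20 mm or tipped (distance of solvent_bottle from where it was at the start of the episode above 0.02 m or angle between solvent_bottle's own z axis and vertical above 0.35 rad).
It also fails if it takes over 42 s, if anything falls off the work surface, if the arm or the gripper's body presses on something with over 40 N, if the wrist force passes 120 N, or if a joint passes its speed limit or range.

## Working session

There is one attempt and no reset: what is moved stays moved. The work goes in short steps, Python scripts to look and compute and a tool call to move; the robot and the scene stay as the last step left them, time stands still between calls to the robot, and variables do not carry over. Pictures are saved under pics/ and viewed, at most 10 in all, crops included, and the job is handed in when it is done.

Besides the shell and the picture viewer there is one more tool, called by a JSON object that holds its "method" and its "body". servo_tool: Moves the arm, as the interface text tells. Shifts and turns lie within -1 to 1; 1 stands for 300 mm of shift or pi rad of turn. Its arguments: {"type":"object","properties":{"series":{"type":"array"},"grip_force":{"type":"number"}},"required":["series"]}

```bash
mkdir -p pics; ls
cat > h.py <<'E'
import numpy as np, cv2
from cell import get_obs, eyes, env
def shot(n,save=None):
    o=get_obs(); c=eyes.read_camera(n)
    if save: cv2.imwrite(f'pics/{save}.png',c['frame'][:,:,::-1])
    np.savez(f'last_{n}.npz',tool_pos=o['tool_pos'],tool_rot=o['tool_rot'],**c)
    return o,c
def load(n): return dict(np.load(f'last_{n}.npz'))
def pts(c):
    "world points for every pixel (scene/top)"
    v,u=np.mgrid[0:400,0:640]; d=c['depth']
    p=np.stack([(u-c['cx'])/c['fx']*d,(v-c['cy'])/c['fy']*d,d],-1)
    return p@np.array(c['rotation']).T+np.array(c['origin'])
def ray(c,u,v,z):
    r=np.array(c['rotation'])@np.array([(u-c['cx'])/c['fx'],(v-c['cy'])/c['fy'],1]); o=np.array(c['origin'])
    return o+r*(z-o[2])/r[2]
E
python3 - <<'E'
from h import *
for n in('top','scene'):
    o,c=shot(n,n+'0'); print(n,c['fx'],c['cx'],c['cy'],c['origin'],np.round(c['rotation'],3).tolist())
print(o)
E
```

```text
pics
top 454.36043854800266 325.58714645288774 198.55799659858891 [ 0.42695631 -0.07383527  1.4841235 ] [-175.089, 0.797, -90.967]
scene 366.0113950850524 325.3820486486503 196.3573408510402 [-0.18544142 -0.64387887  0.99735067] [-135.454, 0.052, -51.465]
{'time_s': 0.05, 'qpos': array([-70.98294975,  18.4395981 ,  -4.01378577,  83.17353607,
         1.29491577,  78.54116055,  -3.25914634]), 'joint_velocities': array([ 0.06260116, -0.08060413, -0.10955824, -0.06671603,  0.09332461,
       -0.0396422 ,  0.06341925]), 'effort': array([ 7.10911881e-04, -4.93003035e+01, -4.05694311e-01, -3.13701975e+01,
       -6.41518738e-02,  3.99515976e-02,  8.32413775e-05]), 'tool_pos': array([0.20301214, 0.6169093 , 0.22146714]), 'tool_rot': array([-1.79890935e+02,  6.17354965e-03,  1.61791855e+02]), 'force': array([ 0.89781882, -0.09342102, -0.80924365]), 'wrist_torque': array([-0.05427408,  0.02124083,  0.01929555]), 'grasp_force': 0.0, 'grip_width': 0.08681911790545788}
```

Run:
```python
s=open('h.py').read()
s=s.replace("def shot","""from scipy.spatial.transform import Rotation as Ro
def M(r): return Ro.from_euler('xyz',r,degrees=True).as_matrix()
def shot""",1).replace("np.array(c['rotation'])","M(c['rotation'])")
open('h.py','w').write(s)
```

```text
(no output)
```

View pics/top0.png

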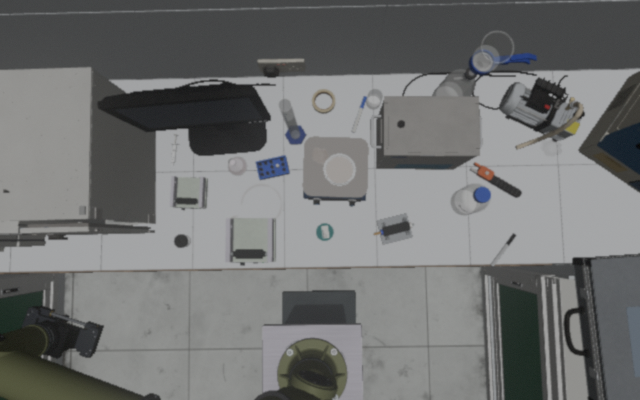

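View pics/scene0.png

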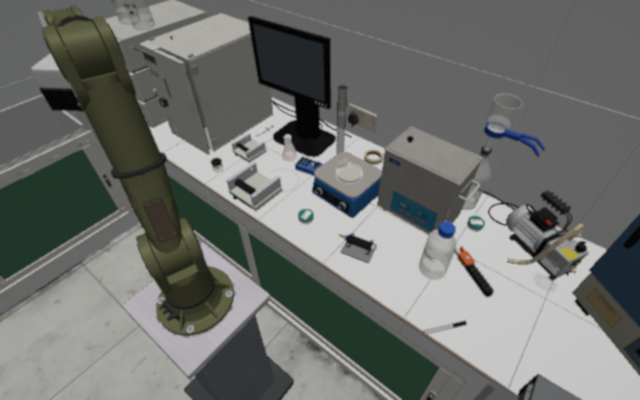

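Top view: larger white roller at (253,240), a smaller look-alike at (190,192). The grey rest with the black roller is at (395,229), tin (325,231), jar (181,241), flask (237,165), bottle (472,198). Only one loose roller is visible. The other black cylinders are the fitted rollers at (248,254) and (187,201), plus the tool at (500,182). I choose the roller at (395,229) and the larger station at (253,240), and check both in one crop.

Run:
```python
from h import *
t=load('top'); f=t['frame'][:,:,::-1]
a=cv2.resize(f[205:275,220:290],(560,560),interpolation=cv2.INTER_CUBIC)[:, :400]
a=cv2.resize(f[208:273,225:285],(390,422),interpolation=cv2.INTER_CUBIC)
b=cv2.resize(f[200:265,365:425],(390,422),interpolation=cv2.INTER_CUBIC)
cv2.imwrite('pics/crop0.png',np.hstack([a,b]))
P=pts(t)
for n,(u,v) in dict(ro=(253,240),front=(253,254),chL=(232,240),chR=(274,240),rest=(395,229),tin=(325,231),jar=(181,241),flask=(237,165),bottle=(472,198),bcap=(483,194),bench=(300,250),box=(335,180)).items(): print(n,P[v,u].round(3))
s=load('scene');Q=pts(s); print(Q[238,358].round(3),Q[215,306].round(3))
```

```text
ro [0.424 0.179 0.027]
front [ 0.427 -0.074  1.484]
chL [0.425 0.243 0.044]
chR [0.422 0.111 0.028]
rest [ 0.45  -0.271  0.057]
tin [ 0.448 -0.052  0.025]
jar [0.424 0.405 0.044]
flask [0.662 0.224 0.058]
bottle [ 0.534 -0.481  0.168]
bcap [ 0.542 -0.501  0.204]
bench [ 0.388  0.031 -0.005]
box [ 0.6   -0.086  0.122]
[ 0.456 -0.267  0.057] [ 0.447 -0.051  0.025]
```

View pics/crop0.png

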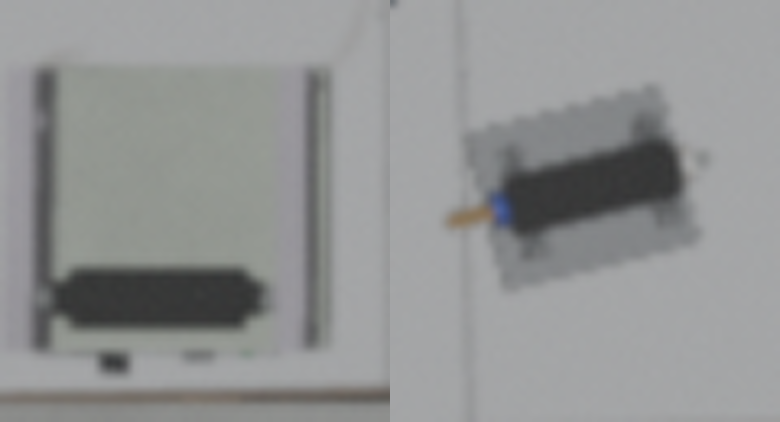

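Left crop: white roller with its black roller at the front (lower) and the rear station empty (upper). Right crop: idler in the rest, blue hub and brass plunger to the left (+y), white hub and spindle to the right, tilted about 13°. The choice is confirmed.

```bash
cat >> h.py <<'E'
def go(p,rpy,o=None):
    "row (tool units) from measured pose to world pose"
    o=o or get_obs(); R=M(o['tool_rot']); 
    w=Ro.from_matrix(R.T@M(rpy)).as_rotvec()/np.pi
    s=R.T@(np.array(p)-o['tool_pos'])/.3
    r=np.r_[s,w]; print('row',r.round(4).tolist(),'mm',np.linalg.norm(s)*300); return r
def wpts(c):
    v,u=np.mgrid[0:400,0:640]; d=c['depth']
    p=np.stack([(u-c['cx'])/c['fx']*d,(v-c['cy'])/c['fy']*d,d,np.ones_like(d)],-1)@c['mount'].T
    return p[...,:3]@M(c['tool_rot']).T+c['tool_pos']
def wray(c,u,v,z):
    R=M(c['tool_rot'])@c['mount'][:3,:3]; o=M(c['tool_rot'])@c['mount'][:3,3]+c['tool_pos']
    r=R@np.array([(u-c['cx'])/c['fx'],(v-c['cy'])/c['fy'],1]); return o+r*(z-o[2])/r[2]
E
python3 - <<'E'
from h import *
go([.33,.40,.30],[180,0,126]); go([.45,.18,.30],[180,0,90])
t=load('top');P=pts(t);f=t['frame'].astype(int)
sub=(slice(205,255),slice(365,430))
dark=(f[sub].max(-1)<75); q=P[sub][dark]; q=q[(q[:,2]>.03)&(q[:,2]<.08)]
c=q[:,:2].mean(0); e=np.linalg.svd(q[:,:2]-c)[2][0]; print('roller',c,q[:,2].max(),e,len(q))
m=dark.astype(np.uint8); ys,xs=np.nonzero(m); print(xs.mean()+365,ys.mean()+205, ray(t,xs.mean()+365,ys.mean()+205,.045), cv2.minAreaRect(np.c_[xs,ys].astype(np.float32)))
E
```

```text
row [-0.6281, -0.5552, -0.2603, -0.0005, 0.0002, 0.1989] mm 263.3529411356517
row [-1.2372, -1.1269, -0.2593, -0.0004, 0.0004, 0.3989] mm 508.03826894412344
roller [ 0.45283671 -0.27492786] 0.06022243800569549 [-0.2349327   0.97201164] 216
395.74074074074076 228.25925925925927 [ 0.45292056 -0.27561439  0.045     ] ((30.823530197143555, 23.294116973876953), (8.731283187866211, 25.70877456665039), 75.96376037597656)
```

{"method": "servo_tool", "body": {"series": [[[-0.1,-0.09,-0.06,0,0,0.03,1],[-0.2,-0.18,-0.13,0,0,0.06,1],[-0.3,-0.27,-0.2,0,0,0.1,1],[-0.42,-0.37,-0.26,0,0,0.14,1],[-0.52,-0.46,-0.26,0,0,0.17,1],[-0.63,-0.555,-0.26,0,0,0.2,1],[-0.74,-0.66,-0.26,0,0,0.235,1],[-0.85,-0.77,-0.26,0,0,0.27,1],[-0.95,-0.87,-0.26,0,0,0.31,1],[-1.0,-0.92,-0.26,0,0,0.34,1],[-1.0,-0.92,-0.26,0,0,0.37,1],[-1.0,-0.92,-0.26,0,0,0.4,1]]]}}

```text
time_s: 1.1
tool_pos: [0.4039, 0.2573, 0.3007]
tool_rot: [180.0, 0.0, 89.1]
force: [1.2, 1.5, -0.4]
grip_width: 0.0866
grasp_force: 0.0
```

Run:
```python
from h import *
print(get_obs()['qpos'].round(1)); go([.46,.18,.30],[180,0,90])
```

```text
[-51.2  -4.7  14.6  99.7   1.2  84.8 -37.7]
row [-0.2545, 0.1911, 0.0023, 0.0001, 0.0001, -0.0051] mm 95.47477590427518
```

{"method": "servo_tool", "body": {"series": [[[-0.1,0.08,0,0,0,0,1],[-0.2,0.16,0,0,0,0,1],[-0.255,0.19,0,0,0,-0.005,1],[-0.255,0.19,0,0,0,-0.005,1],[-0.255,0.19,0,0,0,-0.005,1],[-0.255,0.19,0,0,0,-0.005,1]]]}}

```text
time_s: 1.6
tool_pos: [0.4578, 0.1859, 0.3003]
tool_rot: [-179.9, -0.0, 90.8]
force: [0.8, 0.1, -0.5]
grip_width: 0.087
grasp_force: 0.0
```

Run:
```python
from h import *
o,c=shot('wrist','w1'); print(o['tool_pos'],o['tool_rot'],c['mount'].round(3).tolist(),c['fx'])
```

```text
[0.45784711 0.18589334 0.30026178] [-1.79948928e+02 -2.81901744e-02  9.07561244e+01] [[-0.001, -0.958, -0.288, 0.079], [1.0, -0.0, -0.001, -0.0], [0.001, -0.288, 0.958, -0.161], [0.0, 0.0, 0.0, 1.0]] 359.9777505708478
```

View pics/w1.png

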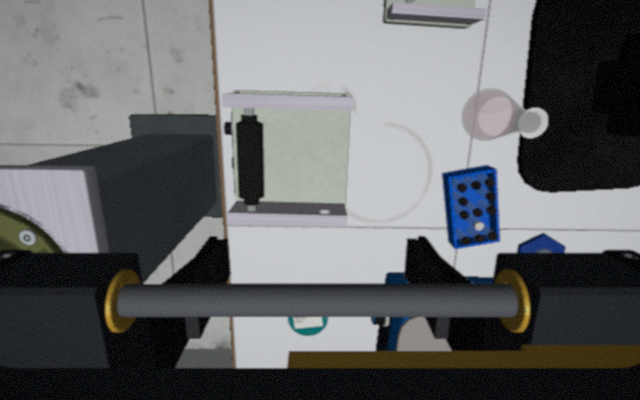

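Wrist view: white roller centred near (292,157), front roller at (250,160), +y cheek top at y≈101, -y cheek top at y≈218, with the right recess as an ellipse at about (325,212).

Run:
```python
from h import *
c=load('wrist'); W=wpts(c)
z=W[...,2]; reg=np.zeros(z.shape,bool); reg[80:235,215:365]=1
print('bench z',np.median(z[130:160,370:380]),'base z',np.median(z[120:190,280:330]))
P=[]
for n,(a,b) in dict(L=(85,115),R=(195,235)).items():
    m=np.zeros_like(reg); m[a:b,215:365]=1; m&=(z>.070)&(z<.085)&(c['depth']>0)
    q=W[m]; r=cv2.minAreaRect(q[:,:2].astype(np.float32)*1000); print(n,len(q),np.median(q[:,2]),r, q[:,:2].mean(0))
    v,u=np.nonzero(m); g=np.array([wray(c,*k,.077)[:2] for k in zip(u,v)])*1000
    r=cv2.minAreaRect(g.astype(np.float32)); print('  ray',r); P.append(r[0])
d=np.subtract(P[0],P[1]); print('centre',np.mean(P,0),'sep',np.linalg.norm(d),'yaw',np.degrees(np.arctan2(-d[0],d[1])))
print('recess R ray z65',wray(c,325,212,.065))
```

```text
bench z -0.001063428511896114 base z 0.02848129453707976
L 1845 0.07550131508308502 ((425.6761474609375, 252.00039672851562), (14.021512031555176, 136.10801696777344), 89.22498321533203) [0.42570159 0.25205648]
  ray ((425.8873596191406, 252.07376098632812), (14.008599281311035, 135.43055725097656), 89.20801544189453)
R 1736 0.07531680416335909 ((424.28570556640625, 132.48583984375), (36.752601623535156, 135.91567993164062), 88.6937255859375) [0.41960625 0.12507964]
  ray ((424.3164978027344, 133.288818359375), (35.37725067138672, 135.29226684570312), 89.22437286376953)
centre [425.10192871 192.68128967] sep 118.79532904005438 yaw -0.7576592122051987
recess R ray z65 [0.46688476 0.1281904  0.065     ]
```

{"method": "servo_tool", "body": {"series": [[[-0.1,0,0,0,0,0,1],[-0.22,0,0,0,0,0,1],[-0.35,0,0,0,0,0,1],[-0.48,0,0,0,0,0,1],[-0.61,0,0,0,0,0,1],[-0.74,0,0,0,0,0,1],[-0.87,0,0,0,0,0,1],[-0.95,0,0,0,0,0,1]]]}}

```text
time_s: 2.32
tool_pos: [0.4616, -0.1032, 0.3009]
tool_rot: [179.9, 0.0, 90.6]
force: [-0.4, -0.5, 0.4]
grip_width: 0.0865
grasp_force: 0.0
```

Run:
```python
from h import *
go([.4525,-.275,.22],[180,0,103.6])
```

```text
row [-0.5722, -0.0364, 0.2699, 0.0003, 0.0001, -0.0722] mm 190.12359468157882
```

{"method": "servo_tool", "body": {"series": [[[-0.1,-0.01,0.03,0,0,-0.01,1],[-0.22,-0.02,0.08,0,0,-0.03,1],[-0.34,-0.025,0.14,0,0,-0.05,1],[-0.46,-0.03,0.2,0,0,-0.07,1],[-0.57,-0.036,0.26,0,0,-0.072,1],[-0.57,-0.036,0.27,0,0,-0.072,1],[-0.57,-0.036,0.27,0,0,-0.072,1],[-0.57,-0.036,0.27,0,0,-0.072,1]]]}}

```text
time_s: 2.98
tool_pos: [0.4541, -0.2693, 0.2194]
tool_rot: [-180.0, -0.1, 103.8]
force: [1.3, -0.3, -0.1]
grip_width: 0.0871
grasp_force: 0.0
```

Run:
```python
from h import *
o,c=shot('wrist','w2'); W=wpts(c); f=c['frame'].astype(int); z=W[...,2]
print(o['tool_pos'],o['tool_rot'])
near=(np.hypot(W[...,0]-.4525,W[...,1]+.275)<.1)&(c['depth']>0)
m=near&(f.max(-1)<75)&(z>.02)&(z<.075)
q=W[m]; print('dark',len(q),np.percentile(q[:,2],[5,50,98]))
r=cv2.minAreaRect(q[:,:2].astype(np.float32)*1000); print(r)
hsv=cv2.cvtColor(c['frame'],cv2.COLOR_RGB2HSV)
blue=near&(hsv[...,0]>100)&(hsv[...,0]<130)&(hsv[...,1]>120)&(z>.02)&(z<.08)
br=near&(hsv[...,0]>8)&(hsv[...,0]<30)&(hsv[...,1]>80)&(z>.02)&(z<.08)
for n,k in (('blue',blue),('brass',br)):
    if k.sum(): v,u=np.nonzero(k); print(n,k.sum(),u.mean(),v.mean(),W[k].mean(0).round(4))
```

```text
Traceback (most recent call last):
  File "h.py", line 28, in wpts
    return p[...,:3]@M(c['tool_rot']).T+c['tool_pos']
                       ~^^^^^^^^^^^^
KeyError: 'tool_rot'
```

View pics/w2.png

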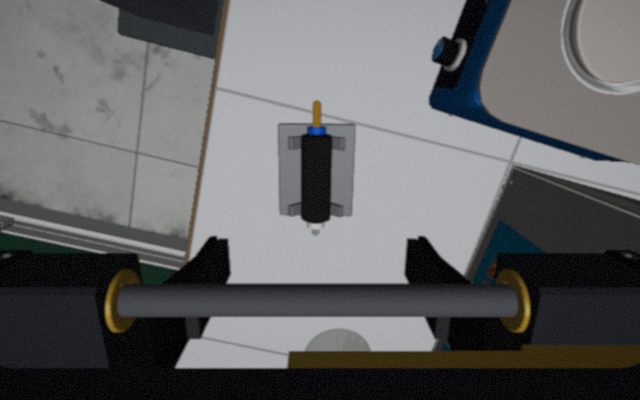

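Roller aligned with the image's vertical at (316,180): plunger tip (317,102), blue hub (317,130), white spindle end (316,232).

Run:
```python
from h import *
c=load('wrist'); W=wpts(c); f=c['frame'].astype(int); z=W[...,2]
near=(np.hypot(W[...,0]-.4525,W[...,1]+.275)<.1)&(c['depth']>0)
m=near&(f.max(-1)<75)&(z>.02)&(z<.075)
q=W[m]; print('dark',len(q),np.percentile(q[:,2],[5,50,98]), cv2.minAreaRect(q[:,:2].astype(np.float32)*1000))
v,u=np.nonzero(m); print('body px',u.min(),u.max(),v.min(),v.max(),u.mean())
for n,(a,b) in dict(plt=(317,101.5),blue=(317,130.5),hubend=(316,226),sp=(316,234)).items(): print(n,wray(c,a,b,.038).round(4))
R=M(c['tool_rot']); p=wray(c,317,101.5,.038); s=wray(c,316,234,.038); print('len',np.linalg.norm(p-s),'yaw',np.degrees(np.arctan2(-(p-s)[0],(p-s)[1])))
a=(p-s)/np.linalg.norm(p-s); cen=p-.074*a; print('centre',cen, s+.06*a)
o=get_obs(); print(o['tool_pos'],o['tool_rot'],R.T@(cen-o['tool_pos']))
```

```text
dark 2684 [0.03792622 0.04881602 0.05189785] ((452.2047424316406, -273.0283508300781), (48.21490478515625, 84.70134735107422), 13.484217643737793)
body px 291 339 134 222 315.6136363636364
plt [ 0.437  -0.2033  0.038 ]
blue [ 0.4433 -0.2289  0.038 ]
hubend [ 0.4651 -0.3223  0.038 ]
sp [ 0.4671 -0.3308  0.038 ]
len 0.13101582212736057 yaw 13.287226867542413
centre [ 0.45401801 -0.27529273  0.038     ] [ 0.45333214 -0.27238844  0.038     ]
[ 0.45454228 -0.26903985  0.21984992] [ 1.79953311e+02 -4.45035957e-02  1.03846964e+02] [-0.00613491 -0.00194368  0.18184431]
```

{"method": "servo_tool", "body": {"series": [[[-0.016,-0.0065,0.1,0,0,0.002,1],[-0.016,-0.0065,0.2,0,0,0.002,1],[-0.016,-0.0065,0.3,0,0,0.002,1],[-0.016,-0.0065,0.4,0,0,0.002,0.9],[-0.016,-0.0065,0.48,0,0,0.002,0.8],[-0.016,-0.0065,0.55,0,0,0.002,0.7],[-0.016,-0.0065,0.61,0,0,0.002,0.7],[-0.016,-0.0065,0.65,0,0,0.002,0.7],[-0.016,-0.0065,0.669,0,0,0.002,0.7],[-0.016,-0.0065,0.669,0,0,0.002,0.7],[-0.016,-0.0065,0.669,0,0,0.002,0.7]]]}}

```text
time_s: 3.95
tool_pos: [0.4535, -0.2761, 0.0197]
tool_rot: [179.9, 0.0, 103.4]
force: [-0.4, 0.4, 0.0]
grip_width: 0.061
grasp_force: 0.0
```

{"method": "servo_tool", "body": {"series": [[[0,0,0,0,0,0,0.5],[0,0,0,0,0,0,0.3],[0,0,0,0,0,0,0.2],[0,0,0,0,0,0,0.1],[0,0,0,0,0,0,0.1],[0,0,0,0,0,0,0.1]]], "grip_force": 40}}

```text
time_s: 4.45
tool_pos: [0.4542, -0.2761, 0.0194]
tool_rot: [179.8, 0.0, 103.3]
force: [2.0, 0.2, -1.1]
grip_width: 0.0291
grasp_force: 40.0
```

{"method": "servo_tool", "body": {"series": [[[0,0,-0.03,0,0,0,0.1],[0,0,-0.1,0,0,0,0.1],[0,0,-0.2,0,0,0,0.1],[0,0,-0.3,0,0,0,0.1],[0,0,-0.4,0,0,0,0.1],[0,0,-0.5,0,0,0,0.1],[0,0,-0.6,0,0,0.0,0.1],[0,0,-0.6,0,0,0.0,0.1],[0,0,-0.6,0,0,0.0,0.1]]], "grip_force": 50}}

```text
time_s: 5.2
tool_pos: [0.4529, -0.2771, 0.2004]
tool_rot: [179.8, 0.0, 103.3]
force: [-0.2, 0.2, -2.3]
grip_width: 0.0291
grasp_force: 49.9
```

Run:
```python
from h import *
o,c=shot('wrist','w3'); print(o['tool_pos'],o['tool_rot'],o['grip_width'],o['force'])
hsv=cv2.cvtColor(c['frame'],cv2.COLOR_RGB2HSV)
T=load('wrist')['tool_pos'] if 0 else None
v,u=np.mgrid[0:400,0:640]; d=c['depth']
p=np.stack([(u-c['cx'])/c['fx']*d,(v-c['cy'])/c['fy']*d,d,np.ones_like(d)],-1)@c['mount'].T
p=p[...,:3]
near=(d>0)&(d<.25)&(abs(p[...,1])<.03)
for n,k in dict(blue=near&(hsv[...,0]>100)&(hsv[...,0]<130)&(hsv[...,1]>120),brass=near&(hsv[...,0]>8)&(hsv[...,0]<30)&(hsv[...,1]>80)).items():
    k=k&(v<340)
    if k.sum(): vv,uu=np.nonzero(k); print(n,k.sum(),uu.min(),uu.max(),vv.min(),vv.max(),p[k].mean(0).round(4),p[k].min(0).round(4),p[k].max(0).round(4))
go([.45,.0,.25],[180,0,90]); print(np.percentile(p[near&(p[...,2]<-.0)&(v<240)],[1,50,99],axis=0))
```

```text
[ 0.4529414  -0.2770541   0.20042422] [1.79833736e+02 4.48318444e-02 1.03275252e+02] 0.02910383387877266 [-0.15110705  0.20798755 -2.29461395]
blue 1433 187 458 157 339 [ 0.0383 -0.0005 -0.0384] [-0.0057 -0.0299 -0.0915] [ 0.0523  0.03   -0.0011]
brass 2820 188 450 98 339 [ 0.043  -0.0004 -0.054 ] [-0.0267 -0.0297 -0.092 ] [ 0.0756  0.0292 -0.0016]
row [0.8981, 0.2049, -0.1699, 0.0001, -0.0002, 0.0738] mm 281.02790521021205
[[ 0.01973349 -0.01489114 -0.03238536]
 [ 0.04087102 -0.0002586  -0.02635025]
 [ 0.07411502  0.01410583 -0.01218595]]
```

View pics/w3.png

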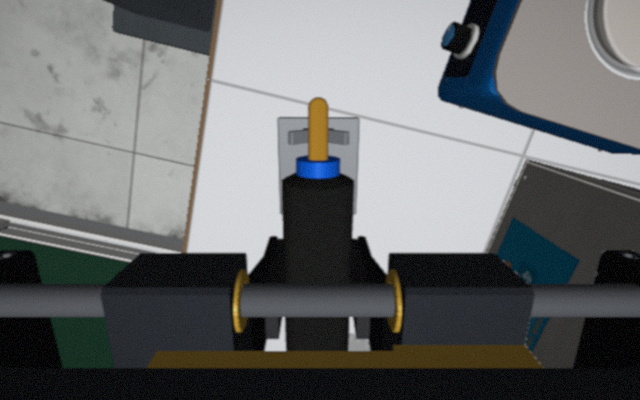

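Roller held level and aligned: plunger tip at (318,97), blue hub at (318,167), body centred at u≈318.

Run:
```python
from h import *
c=load('wrist'); 
hsv=cv2.cvtColor(c['frame'],cv2.COLOR_RGB2HSV)
d=c['depth']
def P(u,v):
    return (c['mount']@np.array([(u-c['cx'])/c['fx']*d[v,u],(v-c['cy'])/c['fy']*d[v,u],d[v,u],1]))[:3]
for v in (100,105,115,125,135,145,152,162,170,190,200,210,220,230): print(v,P(318,v).round(4))
c['tool_pos']=np.zeros(3); c['tool_rot']=np.zeros(3)
R=c['mount'][:3,:3];o=c['mount'][:3,3]
for v in (97,177): print(wray(c,318,v,-.019))
```

```text
100 [ 0.0748 -0.0002 -0.0197]
105 [ 0.073  -0.0002 -0.0209]
115 [ 0.0694 -0.0002 -0.0211]
125 [ 0.0656 -0.0002 -0.0209]
135 [ 0.0617 -0.0002 -0.02  ]
145 [ 0.0579 -0.0002 -0.0203]
152 [ 0.0552 -0.0002 -0.0202]
162 [ 0.0522 -0.0003 -0.0257]
170 [ 0.0491 -0.0003 -0.0257]
190 [ 0.0429 -0.0003 -0.0317]
200 [ 0.0392 -0.0003 -0.0323]
210 [ 0.0353 -0.0003 -0.0326]
220 [ 0.0308 -0.0003 -0.0312]
230 [ 0.0269 -0.0003 -0.0316]
[ 0.07590725 -0.00024416 -0.019     ]
[ 0.04478733 -0.00023976 -0.019     ]
```

```bash
cat >> h.py <<'E'
CX,CY,YAW=.4675,.1865,-.8
OFF=np.array([.0017,-.0002,-.018])
def st(tu,tw,th,k=0,show=True):
    "tool pose with plunger tip at tu,tw mm (station frame), tilt th deg plunger-down, compression k mm"
    t=np.radians(th); cu=tu-(74-k)*np.cos(t); cw=tw+(74-k)*np.sin(t)
    y=np.radians(YAW); ax=np.array([-np.sin(y),np.cos(y),0])
    cen=np.array([CX,CY,.065])+ax*cu/1e3+np.array([0,0,cw/1e3])
    R=M([180,0,90+YAW])@Ro.from_rotvec([0,-t,0]).as_matrix()
    return cen-R@OFF, Ro.from_matrix(R).as_euler('xyz',degrees=True)
E
python3 - <<'E'
from h import *
for a in ((48,70,17),(48,-.8,17)):
    p,r=st(*a); print(p.round(4),r.round(2)); go(p,r)
go([.455,-.06,.25],[180,0,95])
E
```

```text
[0.4673 0.1568 0.1399] [180.   17.   89.2]
row [1.3935, 0.381, 0.1974, 0.0117, -0.0942, 0.0777] mm 437.4201520874057
[0.4673 0.1568 0.0691] [180.   17.   89.2]
row [1.3933, 0.3809, 0.4334, 0.0117, -0.0942, 0.0777] mm 452.42815474809834
row [0.6997, 0.1752, -0.17, 0.0001, -0.0002, 0.046] mm 222.31085024104087
```

{"method": "servo_tool", "body": {"series": [[[0.05,0.01,-0.06,0,0,0.01,0.1],[0.13,0.035,-0.12,0,0,0.02,0.1],[0.24,0.065,-0.16,0,0,0.03,0.1],[0.36,0.1,-0.16,0,0,0.04,0.1],[0.48,0.13,-0.16,0,0,0.05,0.1],[0.6,0.165,-0.16,0,0,0.06,0.1],[0.72,0.2,-0.16,0,0,0.07,0.1],[0.84,0.23,-0.16,0,0,0.078,0.1],[0.94,0.26,-0.16,0,0,0.078,0.1],[1.0,0.28,-0.16,0,0,0.078,0.1],[1.0,0.28,-0.16,0,0,0.078,0.1]]]}}

```text
time_s: 6.17
tool_pos: [0.4637, 0.04, 0.2444]
tool_rot: [-179.7, 0.0, 89.7]
force: [0.1, 0.5, -1.3]
grip_width: 0.0285
grasp_force: 49.9
```

Run:
```python
from h import *
p,r=st(48,70,17); go(p,r); p,r=st(48,30,17); go(p,r)
```

```text
row [0.3898, 0.0114, 0.348, -0.001, -0.0942, 0.003] mm 156.80173829119374
row [0.3899, 0.012, 0.4813, -0.001, -0.0942, 0.003] mm 185.8674086299574
```

{"method": "servo_tool", "body": {"series": [[[0.1,0.003,0.05,0,-0.03,0,0.1],[0.2,0.006,0.12,0,-0.06,0.001,0.1],[0.3,0.01,0.2,0,-0.09,0.002,0.1],[0.37,0.011,0.28,0,-0.094,0.003,0.1],[0.39,0.011,0.33,0,-0.094,0.003,0.1],[0.39,0.011,0.348,0,-0.094,0.003,0.1],[0.39,0.011,0.348,0,-0.094,0.003,0.1],[0.39,0.011,0.348,0,-0.094,0.003,0.1],[0.39,0.011,0.348,0,-0.094,0.003,0.1]]], "grip_force": 60}}

```text
time_s: 6.92
tool_pos: [0.471, 0.15, 0.1436]
tool_rot: [179.8, 16.9, 88.5]
force: [0.0, 0.6, -1.8]
grip_width: 0.0287
grasp_force: 59.9
```

Run:
```python
from h import *
o,c=shot('wrist','w4'); print(o['tool_pos'],o['tool_rot'],o['force'])
p,r=st(48,-.8,17); go(p,r,o)
c=load('wrist'); W=wpts(c);z=W[...,2]; f=c['frame']
# plunger tip check & left cheek top
R=M(o['tool_rot']); hsv=cv2.cvtColor(f,cv2.COLOR_RGB2HSV)
m=(c['depth']>0)&(abs(W[...,2]-.077)<.006)&(abs(W[...,1]-.252)<.014)&(abs(W[...,0]-.43)<.09)
q=W[m]; print('Lcheek',len(q),np.median(q[:,2]),cv2.minAreaRect(q[:,:2].astype(np.float32)*1000))
v,u=np.nonzero((hsv[...,0]>8)&(hsv[...,0]<30)&(hsv[...,1]>80)&(c['depth']<.25)&(np.mgrid[0:400,0:640][0]<180)&(abs(np.mgrid[0:400,0:640][1]-318)<25))
print('brass px',u.min(),u.max(),v.min(),v.max())
```

```text
[0.47101277 0.15002006 0.14358021] [179.83033496  16.88042905  88.4779171 ] [ 0.00180451  0.56173274 -1.79104619]
row [0.0935, -0.0137, 0.231, -0.0002, -0.0007, -0.0038] mm 74.8661124590016
Lcheek 7347 0.07545772351435975 ((425.26287841796875, 251.1253662109375), (12.686944007873535, 136.8702392578125), 89.15068054199219)
brass px 299 341 98 178
```

View pics/w4.png

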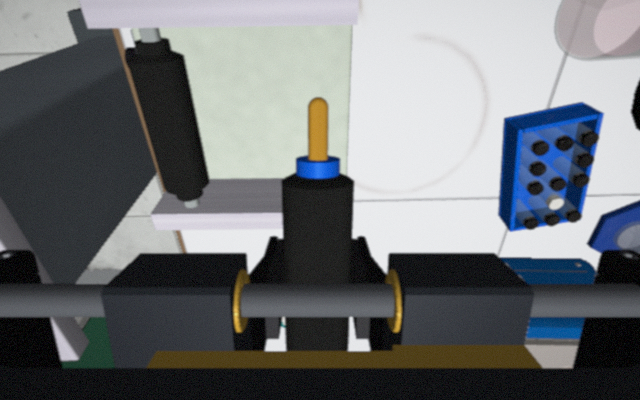

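The view shows the plunger tip unchanged at (318,97), pointing at the left cheek (row ≈12) over the empty rear station, with the front roller at (165,120). Descending.

{"method": "servo_tool", "body": {"series": [[[0.03,-0.007,0.03,0,0,-0.002,0.1],[0.05,-0.0137,0.08,0,0,-0.0038,0.1],[0.06,-0.0137,0.12,0,-0.0007,-0.0038,0.1],[0.07,-0.0137,0.155,0,-0.0007,-0.0038,0.1],[0.08,-0.0137,0.185,0,-0.0007,-0.0038,0.1],[0.087,-0.0137,0.21,0,-0.0007,-0.0038,0.1],[0.0935,-0.0137,0.231,0,-0.0007,-0.0038,0.1],[0.0935,-0.0137,0.231,0,-0.0007,-0.0038,0.1],[0.0935,-0.0137,0.231,0,-0.0007,-0.0038,0.1],[0.0935,-0.0137,0.231,0,-0.0007,-0.0038,0.1]]]}}

```text
time_s: 7.8
tool_pos: [0.4667, 0.1587, 0.0684]
tool_rot: [-179.9, 17.0, 89.4]
force: [-0.4, -0.5, -2.3]
grip_width: 0.0289
grasp_force: 59.9
```

Run:
```python
from h import *
o,c=shot('wrist','w5'); print(o['tool_pos'],o['tool_rot'],o['force'])
for a in ((48,-.8,17,0),(56,-.8,17,0),(64,-.8,17,0),(64.5,-.8,17,6),(64.5,-.8,17,12)): p,r=st(*a); go(p,r,o)
```

```text
[0.46670186 0.15874207 0.06839312] [-179.91706761   17.02301892   89.39535323] [-0.39455552 -0.54926629 -2.29528565]
row [-0.0067, 0.002, -0.0005, -0.0001, 0.0001, 0.001] mm 2.113401291966012
row [0.0188, 0.0021, -0.0083, -0.0001, 0.0001, 0.001] mm 6.184577496394993
row [0.0443, 0.0022, -0.0161, -0.0001, 0.0001, 0.001] mm 14.143250425448432
row [0.0659, 0.0022, -0.0166, -0.0001, 0.0001, 0.001] mm 20.38434569032667
row [0.0859, 0.0023, -0.0166, -0.0001, 0.0001, 0.001] mm 26.24214468153812
```

View pics/w5.png

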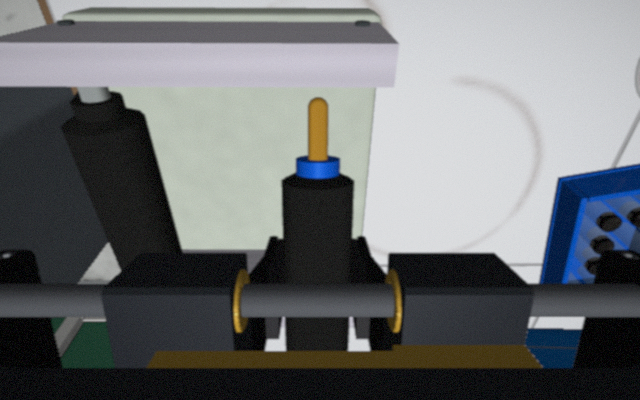

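Tip at (318,98), short of the left cheek (lower edge of its top at row ≈85), nothing touching. Advancing into the recess.

{"method": "servo_tool", "body": {"series": [[[0.005,0.002,-0.004,0,0,0.001,0.1],[0.015,0.002,-0.007,0,0,0.001,0.1],[0.024,0.002,-0.01,0,0,0.001,0.1],[0.034,0.002,-0.013,0,0,0.001,0.1],[0.042,0.002,-0.0155,0,0,0.001,0.1],[0.042,0.002,-0.0155,0,0,0.001,0.1],[0.042,0.002,-0.0155,0,0,0.001,0.1]]]}}

```text
time_s: 8.43
tool_pos: [0.467, 0.1722, 0.0687]
tool_rot: [-179.9, 17.1, 89.3]
force: [0.7, 0.3, -2.2]
grip_width: 0.0285
grasp_force: 59.9
```

```bash
cat > chk.py <<'E'
from h import *
import sys
def chk(save):
    o,c=shot('wrist',save); print(o['time_s'],o['tool_pos'],o['tool_rot'],'F',o['force'].round(1),'T',o['wrist_torque'].round(2))
    hsv=cv2.cvtColor(c['frame'],cv2.COLOR_RGB2HSV); v,u=np.mgrid[0:400,0:640]
    s=(abs(u-318)<30)&(v<260)&(c['depth']<.25)
    for n,k in dict(blue=s&(hsv[...,0]>100)&(hsv[...,0]<130)&(hsv[...,1]>150),brass=s&(hsv[...,0]>8)&(hsv[...,0]<30)&(hsv[...,1]>120)).items():
        if k.any(): print(n,u[k].min(),u[k].max(),v[k].min(),v[k].max(),k.sum())
    return o,c
E
python3 - <<'E'
from chk import *
o,c=chk('w6')
for a in ((58,-.8,17,0),(64,-.8,17,0),(64.5,-.8,17,6),(64.5,-.8,17,11)): p,r=st(*a); go(p,r,o)
E
```

```text
8.4333 [0.46700393 0.17224107 0.06870401] [-179.92797603   17.05067289   89.25394606] F [ 0.7  0.3 -2.2] T [0.32 0.07 0.01]
blue 292 346 157 189 830
brass 289 347 125 239 657
row [-0.0176, 0.0016, 0.0039, -0.0003, 0.0003, 0.0003] mm 5.429242320643673
row [0.0015, 0.0017, -0.0019, -0.0003, 0.0003, 0.0003] mm 0.8892105848845905
row [0.0231, 0.0017, -0.0024, -0.0003, 0.0003, 0.0003] mm 6.99473498105276
row [0.0398, 0.0017, -0.0024, -0.0003, 0.0003, 0.0003] mm 11.971761949006677
```

View pics/w6.png

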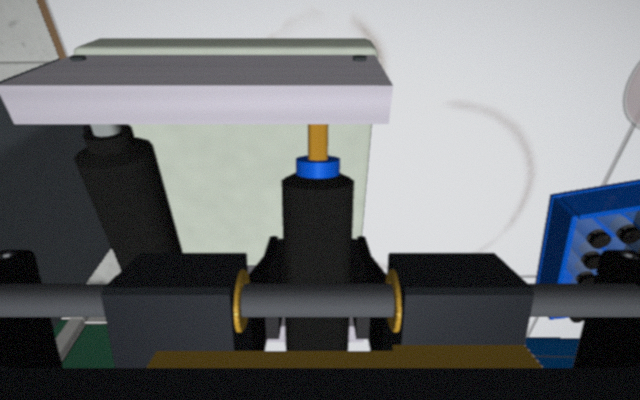

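Plunger disappears into the left cheek at (318,124) with no reaction force, so it is in the recess. Compressing.

{"method": "servo_tool", "body": {"series": [[[0.008,0.0017,-0.0022,0,0,0,0.1],[0.016,0.0017,-0.0024,0,0,0,0.1],[0.023,0.0017,-0.0024,0,0,0,0.1],[0.03,0.0017,-0.0024,0,0,0,0.1],[0.037,0.0017,-0.0024,0,0,0,0.1],[0.043,0.0017,-0.0024,0,0,0,0.1],[0.043,0.0017,-0.0024,0,0,0,0.1],[0.043,0.0017,-0.0024,0,0,0,0.1],[0.043,0.0017,-0.0024,0,0,0,0.1]]]}}

```text
time_s: 9.23
tool_pos: [0.4676, 0.1829, 0.0656]
tool_rot: [-179.9, 17.2, 89.2]
force: [-0.9, -6.1, 0.8]
grip_width: 0.0284
grasp_force: 59.9
```

Run:
```python
from chk import *
o,c=chk('w7')
for a in ((64.5,-.8,17,12),(64.5,-.8,15,12),(64.5,-.8,12,13),(64.5,-.6,8,14),(64.5,-.4,4,14.5),(64.5,0,0,14.5)): p,r=st(*a); go(p,r,o)
```

```text
9.2333 [0.46762283 0.18288703 0.06563756] [-179.88382321   17.19627394   89.16949399] F [-0.9 -6.1  0.8] T [-0.96  0.17  0.09]
blue 290 346 157 188 832
brass 292 344 156 236 108
row [0.0062, 0.0001, -0.0018, -0.0007, 0.0011, -0.0002] mm 1.9319688803404573
row [0.0084, 0.0001, 0.0055, -0.0007, 0.0122, -0.0002] mm 3.0267334363526066
row [0.0156, 0.0001, 0.0161, -0.0007, 0.0289, -0.0002] mm 6.7329018904728475
row [0.0247, 0.0001, 0.0289, -0.0007, 0.0511, -0.0002] mm 11.403557730837296
row [0.033, 0.0002, 0.0412, -0.0007, 0.0733, -0.0002] mm 15.82737455694265
row [0.0404, 0.0002, 0.0525, -0.0007, 0.0955, -0.0003] mm 19.877626095389036
```

{"method": "servo_tool", "body": {"series": [[[0.006,0,-0.0018,0,0.001,0,0.1],[0.0075,0,0.003,0,0.008,0,0.1],[0.01,0,0.008,0,0.016,0,0.1],[0.013,0,0.013,0,0.023,0,0.1],[0.0165,0,0.017,0,0.03,0,0.1],[0.02,0,0.0225,0,0.04,0,0.1],[0.0247,0,0.029,0,0.051,0,0.1],[0.0247,0,0.029,0,0.051,0,0.1],[0.0247,0,0.029,0,0.051,0,0.1],[0.0247,0,0.029,0,0.051,0,0.1]]]}}

```text
time_s: 10.12
tool_pos: [0.4675, 0.1863, 0.0548]
tool_rot: [-179.9, 8.1, 89.1]
force: [-0.1, -6.8, -1.6]
grip_width: 0.0285
grasp_force: 59.9
```

Run:
```python
from chk import *
o,c=chk('w8')
for a in ((64.5,-.6,8,14),(64.5,-.4,4,14.5),(64.5,0,0,14.5)): p,r=st(*a); go(p,r,o)
s=shot('scene')[1]; t=shot('top','top8')[1]
```

```text
10.1167 [0.4675491  0.1863109  0.05475647] [-179.86032754    8.06862949   89.11218373] F [-0.1 -6.8 -1.6] T [-1.48  0.12  0.07]
blue 289 342 159 188 793
brass 294 345 159 227 39
row [0.0034, 0.0005, -0.0018, -0.0008, 0.0004, -0.0005] mm 1.166645809692698
row [0.0097, 0.0005, 0.0116, -0.0008, 0.0226, -0.0005] mm 4.524153108621848
row [0.0151, 0.0005, 0.024, -0.0008, 0.0448, -0.0005] mm 8.506101320727643
```

{"method": "servo_tool", "body": {"series": [[[0.004,0.0005,0,0,0.004,0,0.1],[0.007,0.0005,0.004,0,0.01,0,0.1],[0.01,0.0005,0.008,0,0.016,0,0.1],[0.012,0.0005,0.0116,0,0.0226,0,0.1],[0.012,0.0005,0.0116,0,0.0226,0,0.1],[0.012,0.0005,0.0116,0,0.0226,0,0.1]]]}}

```text
time_s: 10.77
tool_pos: [0.4675, 0.1887, 0.0504]
tool_rot: [-179.8, 4.0, 89.1]
force: [-1.0, -8.6, -2.0]
grip_width: 0.0285
grasp_force: 59.9
```

Run:
```python
from chk import *
o,c=chk('w9')
for a in ((64.5,-.4,4,15),(64.5,0,0,15)): p,r=st(*a); go(p,r,o)
s=shot('scene')[1]; t=shot('top')[1]
S=cv2.resize(s['frame'][160:215,225:290],(390,330),interpolation=cv2.INTER_CUBIC);T=cv2.resize(t['frame'][210:265,225:290],(390,330),interpolation=cv2.INTER_CUBIC)
W=c['frame'][60:280,220:420]; W=cv2.resize(W,(390,429))[:330]
cv2.imwrite('pics/c9.png',np.hstack([S,W])[:,:,::-1])
```

```text
10.7667 [0.46753077 0.18873411 0.05040301] [-179.8281679     4.04188976   89.08885677] F [-1.  -8.6 -2. ] T [-1.73  0.12  0.02]
blue 291 347 161 212 764
brass 289 347 177 259 26
row [0.0014, 0.0007, -0.0017, -0.001, 0.0002, -0.0006] mm 0.6895939723878566
row [0.006, 0.0007, 0.0109, -0.001, 0.0225, -0.0007] mm 3.7512706083334684
```

View pics/c9.png

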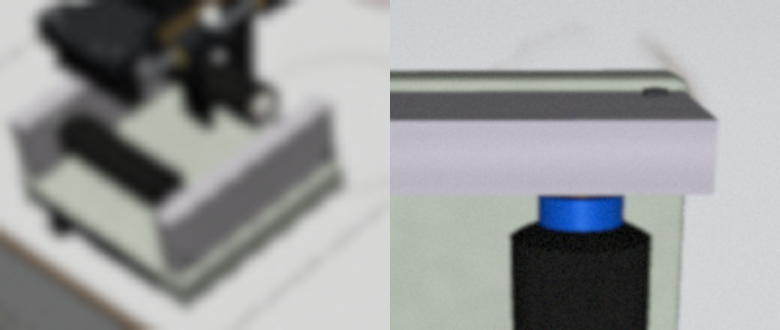

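Crop: blue hub hard by the left cheek at (580,213), and the white hub at (260,103) just above and inside the right cheek. The roller is free to come down level.

{"method": "servo_tool", "body": {"series": [[[0.0025,0.0005,0.001,0,0.005,0,0.1],[0.0035,0.0005,0.004,0,0.01,0,0.1],[0.005,0.0005,0.0075,0,0.016,0,0.1],[0.006,0.0005,0.011,0,0.0225,0,0.1],[0.006,0.0005,0.011,0,0.0225,0,0.1],[0.006,0.0005,0.011,0,0.0225,0,0.1]]]}}

```text
time_s: 11.42
tool_pos: [0.4675, 0.1902, 0.0466]
tool_rot: [-179.8, 0.0, 89.1]
force: [-0.2, -7.7, -4.2]
grip_width: 0.0288
grasp_force: 59.9
```

Run:
```python
from chk import *
o,c=chk('w10')
for a in ((64.5,0,0,15),(64.5,0,0,11),(64.5,0,0,4)): p,r=st(*a); go(p,r,o)
# tilt of the roller in the hand: top surface heights in tool frame along the body/hub
d=c['depth']
for v in (170,178,190,200,210,220,230):
    print(v,(c['mount']@np.array([(318-c['cx'])/c['fx']*d[v,318],(v-c['cy'])/c['fy']*d[v,318],d[v,318],1]))[:3].round(4))
```

```text
11.4167 [0.46754297 0.19015077 0.04657603] [-1.79813988e+02  8.25889408e-03  8.90808592e+01] F [-0.2 -7.7 -4.2] T [-1.98  0.07 -0.04]
blue 290 339 160 245 764
brass 291 347 159 237 22
row [0.0005, 0.0007, -0.0014, -0.001, 0.0, -0.0007] mm 0.49519398068164827
row [-0.0128, 0.0007, -0.0014, -0.001, 0.0, -0.0007] mm 3.87985849446882
row [-0.0362, 0.0008, -0.0014, -0.001, 0.0, -0.0007] mm 10.861282172913512
170 [ 0.0489 -0.0001 -0.0252]
178 [ 0.0456 -0.0001 -0.0247]
190 [ 0.0425 -0.0001 -0.0309]
200 [ 0.0387 -0.0001 -0.0311]
210 [ 0.0346 -0.0001 -0.0308]
220 [ 0.0305 -0.0001 -0.0308]
230 [ 0.0267 -0.0001 -0.0315]
```

{"method": "servo_tool", "body": {"series": [[[0,0.0007,-0.003,0,0,0,0.1],[-0.005,0.0007,-0.003,0,0,0,0.1],[-0.01,0.0007,-0.003,0,0,0,0.1],[-0.015,0.0007,-0.003,0,0,0,0.1],[-0.02,0.0007,-0.003,0,0,0,0.1],[-0.024,0.0007,-0.003,0,0,0,0.1],[-0.024,0.0007,-0.003,0,0,0,0.1],[-0.024,0.0007,-0.003,0,0,0,0.1]]]}}

```text
time_s: 12.13
tool_pos: [0.4675, 0.1842, 0.0474]
tool_rot: [-179.8, -0.0, 89.2]
force: [-0.4, -5.8, -5.5]
grip_width: 0.0286
grasp_force: 60.0
```

Run:
```python
from chk import *
o,c=chk('w11')
for a in ((64.5,0,0,6),(64.5,0,0,4)): p,r=st(*a); go(p,r,o)
```

```text
12.1333 [0.46747579 0.18417362 0.04742369] [-1.79819165e+02 -4.05604153e-02  8.91553928e+01] F [-0.4 -5.8 -5.5] T [-1.64  0.04 -0.06]
blue 291 346 157 189 796
brass 290 341 143 238 324
row [-0.0096, 0.0007, 0.0014, -0.001, -0.0002, -0.0002] mm 2.910897856308857
row [-0.0162, 0.0007, 0.0014, -0.001, -0.0002, -0.0002] mm 4.8956473980728195
```

{"method": "servo_tool", "body": {"series": [[[0,0.0007,0.002,0,0,0,0.1],[-0.005,0.0007,0.003,0,0,0,0.1],[-0.01,0.0007,0.003,0,0,0,0.1],[-0.014,0.0007,0.003,0,0,0,0.1],[-0.017,0.0007,0.003,0,0,0,0.1],[-0.017,0.0007,0.003,0,0,0,0.1],[-0.017,0.0007,0.003,0,0,0,0.1]]]}}

```text
time_s: 12.77
tool_pos: [0.4678, 0.1809, 0.0472]
tool_rot: [-179.9, -0.2, 89.2]
force: [-0.6, -3.9, -5.0]
grip_width: 0.0287
grasp_force: 60.0
```

Run:
```python
from chk import *
o,c=chk('w12')
p,r=st(64.5,0,0,4); go(p,r,o)
c=load('wrist'); W=wpts(c)
for v in (60,80,100,120,140,150,165,175): print(v,c['frame'][v,318].tolist(),W[v,318].round(4))
```

```text
12.7667 [0.4677828  0.18089312 0.04724246] [-179.86331977   -0.18979986   89.20963597] F [-0.6 -3.9 -5. ] T [-1.31  0.32  0.06]
blue 289 346 157 185 793
brass 290 345 133 246 482
row [-0.0053, -0.0005, 0.0008, -0.0008, -0.0011, 0.0001] mm 1.6239113212301761
60 [201, 203, 208] [ 0.469   0.2749 -0.0009]
80 [203, 203, 207] [0.4688 0.2645 0.0006]
100 [186, 180, 194] [0.4688 0.2557 0.0757]
120 [186, 181, 193] [0.4687 0.2487 0.0752]
140 [163, 121, 41] [0.4685 0.2404 0.0666]
150 [161, 120, 42] [0.4685 0.2365 0.0669]
165 [41, 107, 220] [0.4684 0.2317 0.0727]
175 [45, 109, 223] [0.4689 0.2589 0.2081]
```

{"method": "servo_tool", "body": {"series": [[[-0.003,0,0.001,0,0,0,0.1],[-0.006,0,0.002,0,0,0,0.1],[-0.008,0,0.002,0,0,0,0.1],[-0.008,0,0.002,0,0,0,0.1],[-0.008,0,0.002,0,0,0,0.1]]]}}

```text
time_s: 13.23
tool_pos: [0.4682, 0.1794, 0.0472]
tool_rot: [-179.9, -0.3, 89.2]
force: [-2.2, -2.8, -3.0]
grip_width: 0.0286
grasp_force: 60.0
```

Run:
```python
from chk import *
o,c=chk('w13'); p,r=st(64.5,0,0,4); go(p,r,o)
c=load('wrist'); W=wpts(c)
for v in (125,135,145,155,160,165): print(v,c['frame'][v,318].tolist(),W[v,318].round(4))
```

```text
13.2333 [0.46822791 0.17942029 0.04721021] [-179.93107594   -0.28386699   89.21296809] F [-2.2 -2.8 -3. ] T [-0.98  0.42  0.09]
blue 291 340 157 234 809
brass 290 347 129 251 564
row [-0.0004, -0.0021, 0.0007, -0.0004, -0.0016, 0.0001] mm 0.6738888334966656
125 [183, 181, 189] [0.469  0.2454 0.0753]
135 [160, 117, 40] [0.469  0.2409 0.0676]
145 [163, 121, 43] [0.4689 0.237  0.0672]
155 [158, 116, 40] [0.4689 0.233  0.0671]
160 [95, 77, 64] [0.4689 0.2313 0.0683]
165 [38, 107, 222] [0.4688 0.2303 0.0735]
```

{"method": "servo_tool", "body": {"series": [[[0,0,0,0,0,0,0.36],[0,0,0,0,0,0,0.4],[0,0,0,0,0,0,0.5],[0,0,0,0,0,0,0.6],[0,0,0,0,0,0,0.65],[0,0,0,0,0,0,0.65],[0,0,0,0,0,0,0.65]]], "grip_force": 10}}

```text
time_s: 13.87
tool_pos: [0.4687, 0.1794, 0.0474]
tool_rot: [-180.0, -0.3, 89.2]
force: [-0.1, -0.5, 0.3]
grip_width: 0.0548
grasp_force: 0.0
```

Run:
```python
from chk import *
o,c=chk('w14'); print(o['grip_width'])
c=load('wrist'); W=wpts(c)
for v in (125,135,145,155,165,200,220): print(v,c['frame'][v,318].tolist(),W[v,318].round(4))
```

```text
13.8667 [0.46867966 0.17935139 0.04742545] [-179.97607795   -0.28732068   89.20609   ] F [-0.1 -0.5  0.3] T [-0.08  0.06  0.  ]
blue 291 344 157 186 805
brass 289 347 129 257 585
0.05480769011878385
125 [178, 175, 186] [0.4695 0.2453 0.0746]
135 [156, 113, 35] [0.4694 0.2408 0.0674]
145 [156, 116, 41] [0.4694 0.2369 0.0672]
155 [152, 111, 32] [0.4693 0.2329 0.067 ]
165 [33, 99, 208] [0.4693 0.2299 0.0723]
200 [26, 26, 31] [0.4691 0.2177 0.0781]
220 [20, 20, 21] [0.469  0.2097 0.0783]
```

{"method": "servo_tool", "body": {"series": [[[0,0,-0.03,0,0,0,0.65],[0,0,-0.1,0,0,0,0.65],[0,0,-0.2,0,0,0,0.65],[0,0,-0.3,0,0,0,0.65],[0,0,-0.4,0,0,0,0.65],[0,0,-0.5,0,0,0,0.65],[0,0,-0.6,0,0,0,0.65],[0,0,-0.6,0,0,0,0.65],[0,0,-0.6,0,0,0,0.65]]]}}

```text
time_s: 14.67
tool_pos: [0.4698, 0.1787, 0.2297]
tool_rot: [179.8, -0.4, 89.2]
force: [-0.4, 0.3, -0.2]
grip_width: 0.0564
grasp_force: 0.0
```

Run:
```python
from h import *
o,c=shot('wrist','w15'); c=load('wrist'); W=wpts(c); f=c['frame'].astype(int)
print(o['tool_pos'],o['force'])
v,u=np.mgrid[0:400,0:640]
col=int(np.median(u[(f.max(-1)<60)&(abs(W[...,0]-.4675)<.012)&(abs(W[...,1]-.187)<.03)&(abs(W[...,2]-.075)<.01)])); print('col',col)
prev=None
for r in range(70,250,2):
    p=W[r,col]
    if .1<p[1]<.27: print(r,f[r,col].tolist(),(p*1000).round(1).tolist())
```

```text
[0.4697604  0.17866338 0.22969495] [-0.3713541   0.31609113 -0.16460567]
col 315
80 [208, 208, 211] [468.9, 268.2, -2.8]
82 [206, 208, 212] [468.9, 266.2, -2.5]
84 [212, 215, 218] [468.9, 264.2, -1.4]
86 [199, 199, 200] [468.8, 262.2, -1.3]
88 [175, 184, 170] [468.9, 259.9, 26.5]
90 [191, 190, 196] [469.0, 257.8, 75.5]
92 [197, 190, 202] [469.0, 256.2, 74.8]
94 [199, 193, 208] [469.0, 254.6, 77.0]
96 [198, 193, 206] [468.9, 253.0, 75.1]
98 [200, 194, 206] [468.9, 251.3, 75.2]
100 [193, 192, 202] [468.9, 249.7, 75.2]
102 [186, 184, 196] [468.9, 248.1, 75.7]
104 [191, 188, 198] [468.8, 246.4, 75.0]
106 [184, 174, 178] [468.8, 244.8, 75.7]
108 [170, 125, 61] [468.7, 242.8, 66.9]
110 [167, 122, 41] [468.7, 241.1, 66.9]
112 [165, 124, 37] [468.7, 239.3, 66.2]
114 [164, 122, 40] [468.7, 237.6, 66.2]
116 [167, 126, 44] [468.6, 235.9, 66.3]
118 [163, 121, 33] [468.6, 234.3, 67.2]
120 [166, 123, 41] [468.6, 232.5, 67.3]
122 [107, 105, 153] [468.6, 231.1, 71.4]
124 [42, 110, 223] [468.5, 229.6, 73.6]
126 [40, 109, 224] [468.5, 227.8, 72.7]
128 [45, 105, 214] [468.5, 226.0, 71.4]
130 [25, 46, 9
[... 1563 characters left out ...]
67.3, 150.9, 78.6]
214 [36, 35, 37] [467.2, 149.1, 79.1]
216 [35, 39, 37] [467.2, 147.8, 80.7]
218 [27, 31, 27] [467.2, 145.1, 78.6]
220 [30, 30, 32] [467.2, 143.3, 79.2]
222 [28, 27, 29] [467.1, 141.7, 80.1]
224 [138, 139, 138] [467.1, 138.1, 75.5]
226 [227, 226, 226] [467.0, 135.6, 74.4]
228 [226, 226, 227] [467.0, 133.5, 74.1]
230 [204, 203, 204] [466.9, 131.8, 74.7]
232 [114, 115, 118] [466.9, 128.4, 71.4]
234 [172, 167, 179] [466.9, 127.8, 75.0]
236 [191, 187, 200] [466.9, 125.9, 75.1]
238 [194, 192, 205] [466.8, 124.0, 75.4]
240 [196, 193, 204] [466.8, 122.0, 75.5]
242 [193, 187, 201] [466.8, 119.6, 74.8]
244 [192, 187, 202] [466.7, 118.1, 76.0]
246 [189, 187, 199] [466.7, 116.1, 76.1]
```

The measured gaps are about 13 mm at the blue hub and 3 mm at the white hub, which is what a seated roller should show. It is level and released, so I am handing it in.

```bash
python3 -c "
from cell import env
print(env.sign_off())"
```

```text
the job is handed in; nothing more can be done
None
```

The idler roller is seated in both rear recesses, released and clear of the gripper, and the job was handed in at about 15 s; the sign-off returned no verdict. I kept clear of the tin, jar, flask and bottle but did not re-check their positions at the end.

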